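# Screw a hose-barb elbow into a clamped socket, hand-tight plus an eighth of a turn

## Robot

A 7-joint arm with a two-finger parallel gripper is mounted at the origin on the work surface. World frame = base frame: x ahead of the robot, y to its left, z up, the work surface at z = 0. Lengths are in m, angles in degrees, forces in N, time in s.
With the tool pointing down it reaches from about 0.4 to 0.9 m from the base axis. Payload 5.5 kg.
Tool frame: the origin (TCP) lies midway between the tips of the shut fingers; the grasp point (between the pads) lies 19 mm behind it; z points along the fingers, y is the line along which they close (so a half turn about z gives the same grasp; the last joint's range is limited). The gripper opens to 85 mm and grips with 20 to 120 N. Pads are 22 mm wide; open, the fingers measure 114 mm over their backs; the gripper's body (76 mm by 85 mm) begins 54 mm behind the grasp point. The pads swing forward as they close: fully open they stand 13 mm farther back than shut.
Start: joints at [-61.639, 28.699, -24.465, 88.831, 12.651, 65.22, -12.049], TCP at [0.149, 0.633, 0.231] pointing down, gripper open.
Joint ranges: [-164.97, 164.97], [-17.58, 116.51], [-87.97, 89.64], [11.32, 138.91], [-80.73, 260.73], [10.89, 115.49], [-147.41, 147.41]. Speed limits (degrees/s): [147.25, 147.25, 180, 180, 180, 180, 180].

## Interface

Orientations are given as [roll, pitch, yaw] about the fixed x, y, z axes, in that order (R = Rz(yaw) Ry(pitch) Rx(roll)).
In Python, from bench import ctrl gives the robot as it stands. The module is installed in compiled form; this text tells all that it offers.
- The arm moves only by the tool drive_tool, never from a script. Its argument "motion" is a list of rows, each a list of 4 numbers: the shift along the tool's x, y, z in cm, then the turn about the tool's z in rad. A call has 1 to 12 rows; each row shifts and turns the commanded pose from where the row before left it, along the tool's axes as they then stand; what a row does not reach is not made up. A row lasts 1/12 s, in which the tool goes at most 41.7 mm and 7.16 degrees, less where a joint would pass 70% of its speed; a pose out of reach is approached as far as the arm can. A call with a gripper value outside its range is refused whole. "grip" is the gripper's target within -1 to 1 (shut at 1, half-way at 0, fully open at -1), set as the call begins (left out, the last holds). The fingers move at their own pace and stop on an object; "grip_force" is the grip in N (left out, the last holds). Time passes only in rows, so rows that do not move let the fingers close. It gives the time, the measured TCP pose, the force, the opening and the grip force at its end, in the units of the state.
- ctrl.get_state(): the state, without advancing time (a new reading comes with each control period).
- ctrl.camera(name): name is "side" or "top" or "wrist"; returns the picture (420x560x3 uint8, red, green, blue); there is no depth.
- ctrl.camera_model(name): a dict with "intrinsics" (3x3 intrinsics, pixels), "k1" (the pictures are not rectified: a ray, as slopes to the right and down, at radius r is drawn at 1 + k1 r^2 times it, then the intrinsics apply), "R" (3x3) and "t" (3): a world point X has camera coordinates R X + t. Camera axes: x right, y down, z forward; pixel columns grow to the right and rows downward; lengths in m; the calibration is good to about 2 mm. A picture is of the moment at which its call begins: read the wrist's pose just before it. camera_model takes no time and is no camera call; for the wrist camera it gives the pose at the moment of the call.
- ctrl.sign_off(): hands the job in; it is judged then, once.
The state is a dict: "t": time; "q": joint angles; "dq": joint speeds; "joint_torque": joint torques, N m; "tcp_pos": TCP position; "ee_rot": TCP orientation; "force": force on the tool from outside, world axes, zero at the start; "moment": the same for the moment, N m; "width": opening from 0.0 (shut) to 1.0 (fully open); "gripper_force": force on a finger pad.
Only numpy, scipy, OpenCV 4.12 (cv2) and the standard library are available. Lean on these libraries where they do the work, as an engineer would, in place of code of your own. Each camera call takes 0.05 s, during which the arm holds its last target. There are 200 camera calls.

## Task

Screw the loose hose-barb elbow into the threaded socket held in the machine vice: start the thread squarely without forcing it, run it down until you feel it begin to tighten on the rubber seal, then nip it up by an eighth of a turn more and stop. Let go of it there, screwed in and upright, and leave the other parts on the bench alone.

Things in the scene. Friction and masses are not known exactly. Their poses are not given: they have to be found in the camera images.
- elbow_grip (a point): centre of the elbow's body, 62 mm above its foot: where to grasp it. The elbow is one grey plastic piece (0.24 kg, give or take 25 percent) standing upright on its threaded end. Own z: thread axis, up; own x: where the barb points. Body 36 mm along x, 38 mm across two flats facing own +y and -y, from 37 to 87 mm above the foot
- elbow_foot (a point): centre of the elbow's flat foot, on the thread axis: lower end of a smooth pilot nose 34.4 mm thick (30 at the chamfered foot) and 18 mm long
- elbow_thread (a point): on the elbow's axis 20 mm above its foot, level with the low ends of its two-start right-hand thread: two opposite ridges, each a third of a turn long, lead 12 mm a turn (pitch 6), 46 mm over the crests, on a 39 mm core that reaches from 18 to 31.6 mm. Turned clockwise seen from above it goes down
- elbow_flange (a point): on the elbow's axis 31.6 mm above its foot: underside of the round flange (64 mm wide, 5.4 mm thick) that comes to bear on the rubber seal
- barb_tip (a point): centre of the open end of the elbow's barb, 80 mm from the thread axis along own x, level with elbow_grip. The barb is 23 to 31 mm thick, free of the body from 18 mm off the axis. Axes: the elbow's. Any final direction of the barb is good
- port_mouth (a point): on the axis of the socket near its top face, 87 mm above the bench. The socket, a round aluminium piece 76 mm wide, is clamped mouth up in a grey machine vice; set by hand, its face is up to 3 mm higher or lower than this point and its thread turned up to 80 degrees either way (not seen in the readings). Axes: the vice's, x along it from screw handle to fixed jaw, z up. Jaw tops 22 mm lower
- port_step (a point): on the socket's axis about 14 mm under its face: end of the 49.5 mm wide threaded bore (two ridges, 41 mm across inside) and start of the 36 mm bore, 36 mm deep, for the nose. Play of the elbow: 0.8 mm a side, 1 mm along the axis. Tightened, its foot is about 28 mm below the face
- port_thread (a point): on the socket's axis about 3 mm under its face, where its thread begins. The elbow can enter with the barb any way round and first rests with its foot 19 to 25 mm below the face. With the barb pointing 115 degrees clockwise (from above) of the vice's x, or opposite to that, it begins to tighten after 70 to 250 degrees of clockwise turning; other directions change this angle in step
- port_seal (a point): on the socket's axis about 5 mm above its face: top of the flat black rubber ring round the mouth (68 mm outside, 52 inside, 5 mm high) that the flange squeezes, 8 N per mm. The turning moment is 0.1 N m or less while the elbow runs down, rises steadily once it tightens and reaches 0.2 to 0.45 N m an eighth of a turn (1.5 mm) later; beyond 36 N the ring is crushed
- straight_barb_mid (a point): middle of another loose fitting, to be left alone: a straight grey hose barb standing on a plain 38 mm foot without thread, 73 mm high, largest diameter 48 mm
- bar_offcut_center (a point): middle of a loose steel bar offcut lying on the bench, 24 mm thick, 110 mm long, to be left alone
- drilled_plate_mid (a point): middle of a loose steel plate with two holes lying on the bench, 60 x 50 x 10 mm, to be left alone
Not all that is in view belongs to the job. Leave any purple or yellow look-alike of the part that bears elbow_grip alone.

How it is judged (in metres and radians):
On the way, in this order (a step that is already met when the one before it is completed fails the run):
1. the elbow stands upright with its nose in the socket, not yet tight on the seal (horizontal distance between elbow_foot and port_mouth below 0.003 m and z of elbow_foot in the frame of port_mouth below -0.012 m and angle between elbow_grip's own z axis and vertical below 0.12 rad and contact force between elbow and seal below 5 N), for 0.1 s.
2. the elbow is run down and tightening on the seal (contact force between elbow and seal above 8 N and angle between elbow_grip's own z axis and vertical below 0.06 rad and z of elbow_foot in the frame of port_mouth below -0.022 m), for 0.2 s.
At the end, for the whole second after the job is handed in: the elbow, let go and at rest, is screwed upright into the socket (within 0.06 rad, 4 mm of the axis) and by its thread alone bears on the seal with 11 to 23 N, which it does 30 to 75 degrees past the very first tightening (an eighth of a turn from where it is felt) (contact force between elbow and seal between 11 and 23 N and angle between elbow_grip's own z axis and vertical below 0.06 rad and horizontal distance between elbow_foot and port_mouth below 0.004 m and z of elbow_foot in the frame of port_mouth below -0.022 m and linear speed of elbow below 0.02 m/s); the robot touches nothing.
It fails at once if the seal is crushed (more than 36 N on it) (contact force between elbow and seal above 36 N).
It fails at once if the thread is forced (more than 80 N between elbow and socket) (contact force between elbow and socket above 80 N).
It fails at once if the straight barb is shifted by more than 30 mm (distance of straight_barb_mid from where it was at the start of the episode above 0.03 m).
It fails at once if the bar offcut is shifted by more than 30 mm (distance of bar_offcut_center from where it was at the start of the episode above 0.03 m).
It fails at once if the drilled plate is shifted by more than 30 mm (distance of drilled_plate_mid from where it was at the start of the episode above 0.03 m).
It also fails if it takes over 72 s, if anything falls off the work surface, if the arm or the gripper's body presses on something with over 40 N, if the wrist force passes 120 N, or if a joint passes its speed limit or range.

## Working session

There is one attempt and no reset: what is moved stays moved. The work goes in short steps, Python scripts to look and compute and a tool call to move; the robot and the scene stay as the last step left them, time stands still between calls to the robot, and variables do not carry over. Pictures are saved under pics/ and viewed, at most 11 in all, crops included, and the job is handed in when it is done.

Besides the shell and the picture viewer there is one more tool, called after ">>>" as name(argument=value, ...), one argument or row to a line, values as JSON. drive_tool: Moves the arm, as the interface text tells. Its arguments: {"type":"object","properties":{"motion":{"type":"array","items":{"type":"array","items":{"type":"number"}}},"grip":{"type":"number"},"grip_force":{"type":"number"}},"required":["motion"]}

```bash
mkdir -p pics
cat > h.py <<'E'
import numpy as np,cv2
from bench import ctrl
def cam(n):
    m=ctrl.camera_model(n); return m,ctrl.camera(n)
def ray(m,uv):
    K=np.array(m["intrinsics"]);k=m["k1"]
    d=np.linalg.inv(K)@[uv[0],uv[1],1]; s=d[:2].copy(); u=s.copy()
    for _ in range(20): u=s/(1+k*(u@u))
    R=np.array(m["R"]);t=np.array(m["t"])
    v=R.T@[u[0],u[1],1]; return -R.T@t, v/np.linalg.norm(v)
def plane(m,uv,z):
    c,v=ray(m,uv); return c+v*(z-c[2])/v[2]
def proj(m,X):
    p=np.array(m["R"])@X+np.array(m["t"]);u=p[:2]/p[2];u=u*(1+m["k1"]*(u@u))
    K=np.array(m["intrinsics"]);return (K@[u[0],u[1],1])[:2]
def tri(rs):
    A=np.zeros((3,3));b=np.zeros(3)
    for c,v in rs:
        P=np.eye(3)-np.outer(v,v);A+=P;b+=P@c
    X=np.linalg.solve(A,b)
    return X,[np.linalg.norm((np.eye(3)-np.outer(v,v))@(X-c)) for c,v in rs]
E
python3 - <<'E'
from h import *
s=ctrl.get_state();print({k:np.round(v,3) for k,v in s.items()})
for n in ["side","top","wrist"]:
    m,im=cam(n);cv2.imwrite(f"pics/{n}0.png",im[:,:,::-1])
    R=np.array(m["R"]);print(n,np.round(-R.T@np.array(m["t"]),3),np.round(R,2).tolist(),np.array(m["intrinsics"])[0,0],m["k1"])
E
```

```text
{'t': np.float64(0.0), 'q': array([-61.64 ,  28.756, -24.453,  88.894,  12.651,  65.222, -12.05 ]), 'dq': array([-0.012,  0.004,  0.084,  0.012, -0.053,  0.017,  0.032]), 'joint_torque': array([-0.0000e+00, -5.6953e+01, -5.8160e+00, -2.8094e+01,  1.1000e-02,
        1.2000e-02,  0.0000e+00]), 'tcp_pos': array([0.149, 0.632, 0.23 ]), 'ee_rot': array([-1.79882e+02, -3.00000e-03,  1.66724e+02]), 'force': array([-0.222,  0.303,  0.677]), 'moment': array([ 0.032, -0.   , -0.001]), 'gripper_force': np.float64(0.0), 'width': np.float64(1.003)}
side [0.286 0.854 0.695] [[-0.94, -0.33, 0.02], [-0.2, 0.52, -0.83], [0.27, -0.79, -0.55]] 438.8008447151016 -0.012566019945893951
top [5.180e-01 1.000e-03 1.091e+00] [[0.01, -1.0, -0.02], [-1.0, -0.0, -0.08], [0.08, 0.02, -1.0]] 432.0169375180594 0.035731127324222636
wrist [0.073 0.65  0.373] [[0.23, 0.97, -0.0], [0.93, -0.22, 0.31], [0.3, -0.07, -0.95]] 329.9740336234488 0.0120738431941821
```

View pics/side0.png

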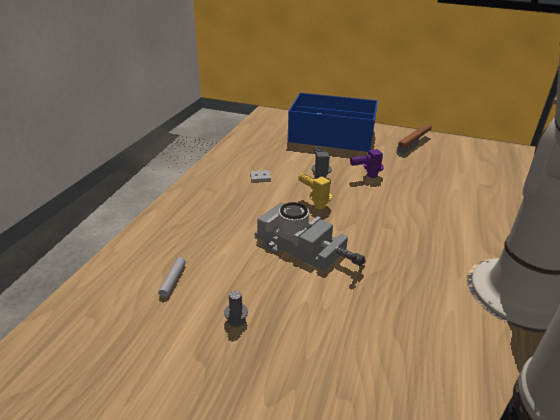

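View pics/top0.png

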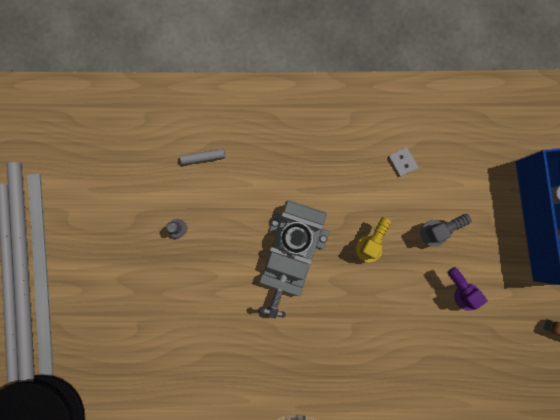

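View pics/wrist0.png

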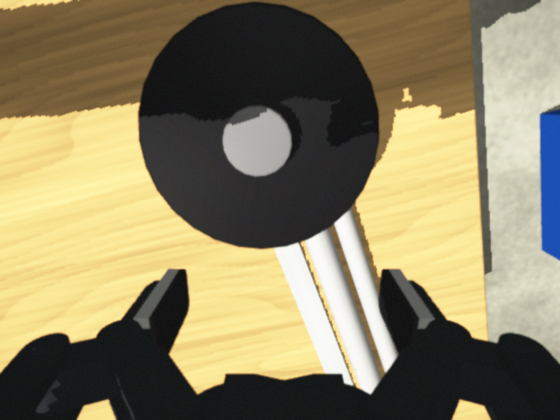

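The side view shows the grey elbow at (321,163), the socket mouth at (294,212), the straight barb at (236,308), and the yellow and purple look-alikes. The top view has the elbow body at (434,233) with its barb towards (468,217), the socket at (296,237), the vice handle at (272,313) and the straight barb at (176,229). The wrist view shows only bench, with nothing from the job in it.

Run:
```python
from h import *
mt=ctrl.camera_model("top");ms=ctrl.camera_model("side")
for n,a,b in [("elbowtop",(434,233),(321,156)),("mouth",(296.5,237),(294,211.5)),("bartip",(468,217),None)]:
    if b: X,e=tri([ray(mt,a),ray(ms,b)]);print(n,X.round(4),np.round(e,4))
print("elbow@62..87",plane(mt,(434,233),.087).round(3),"barb tip@62",plane(mt,(468,217),.062).round(3))
print("mouth@90",plane(mt,(296.5,237),.09).round(4),"handle",plane(mt,(272,313),.05).round(3),"yellow",plane(mt,(370,248),.06).round(3),"purple",plane(mt,(468,295),.06).round(3))
a=cv2.imread("pics/top0.png")[190:300,240:500];b=cv2.imread("pics/side0.png")[130:280,230:400]
a=cv2.resize(a,None,fx=3,fy=3,interpolation=2);b=cv2.resize(b,(0,0),fx=1.6,fy=1.6)
c=np.zeros((a.shape[0]+b.shape[0],a.shape[1],3),np.uint8);c[:a.shape[0]]=a;c[a.shape[0]:,:b.shape[1]]=b
cv2.imwrite("pics/crop.png",c);print(c.shape)
```

```text
elbowtop [ 0.5546 -0.3191  0.0827] [0.0001 0.0001]
mouth [ 0.5416 -0.0029  0.0837] [0.0022 0.0022]
elbow@62..87 [ 0.555 -0.318  0.087] barb tip@62 [ 0.594 -0.405  0.062]
mouth@90 [ 0.5436 -0.0023  0.09  ] handle [0.365 0.055 0.05 ] yellow [ 0.519 -0.176  0.06 ] purple [ 0.413 -0.4    0.06 ]
(570, 780, 3)
```

View pics/crop.png

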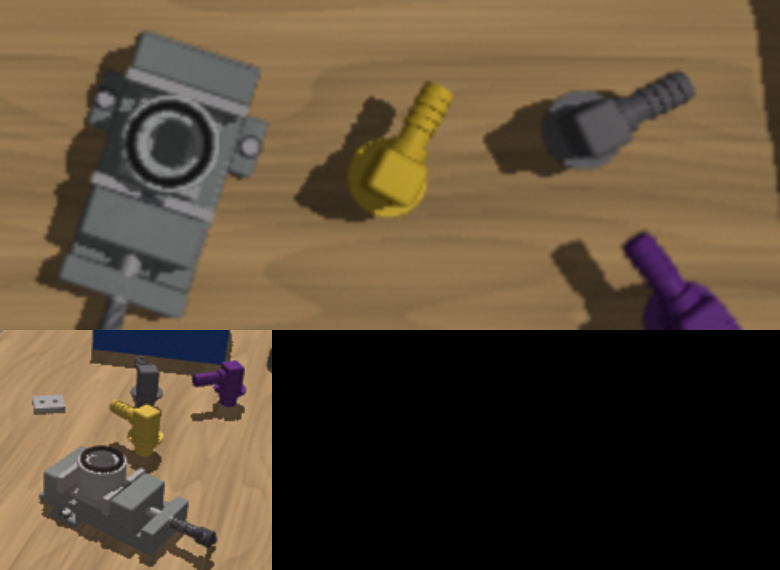

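The crop shows the elbow's square body top centred at about (441,232) in full-image pixels, the flange at (435,233), the barb tip at (468,218) and the seal ring at (296.7,237.3). The elbow and socket measurements agree with the given heights, so I'm moving over now.

>>> drive_tool(
  motion=[
    [-3.4,-2,0,0],
    [-3.4,-2,0,0],
    [-3.4,-2,0,0],
    [-3.4,-2,0,0],
    [-3.4,-2,0,0],
    [-3.4,-2,0,0],
    [-3.4,-2,0,0],
    [-3.4,-2,0,0],
    [-3.4,-2,0,0],
    [-3.4,-2,0,0],
    [-3.4,-2,0,0],
    [-3.4,-2,0,0],
  ],
  grip=-1,
)

```text
t: 1.15
tcp_pos: [0.4922, 0.3036, 0.2312]
ee_rot: [-180.0, -0.0, 166.7]
force: [-0.3, 0.3, 0.3]
width: 0.999
gripper_force: 0.0
```

Run:
```python
from h import *
s=ctrl.get_state();print({k:np.round(s[k],3) for k in ['t','q','tcp_pos','ee_rot','force','moment']})
mt=ctrl.camera_model("top")
for uv,z in [((441,232.3),.087),((435,233.3),.035),((467.7,218.3),.062),((296.7,237.3),.092)]: print(uv,plane(mt,uv,z).round(4))
```

```text
{'t': np.float64(1.15), 'q': array([-21.497,  20.325, -16.077,  99.698,   6.323,  60.873,  37.011]), 'tcp_pos': array([0.492, 0.304, 0.231]), 'ee_rot': array([-1.79989e+02, -8.00000e-03,  1.66720e+02]), 'force': array([-0.277,  0.286,  0.338]), 'moment': array([0.04 , 0.001, 0.056])}
(441, 232.3) [ 0.5563 -0.3335  0.087 ]
(435, 233.3) [ 0.5558 -0.3366  0.035 ]
(467.7, 218.3) [ 0.5905 -0.4043  0.062 ]
(296.7, 237.3) [ 0.5428 -0.0028  0.092 ]
```

>>> drive_tool(
  motion=[
    [-1.5,-3.6,0,0],
    [-1.5,-3.6,0,0],
    [-1.5,-3.6,0,0],
    [-1.5,-3.6,0,0],
    [-1.5,-3.6,0,0],
    [-1.5,-3.6,0,0],
    [-1.5,-3.6,0,0],
    [-1.5,-3.6,0,0],
    [0,0,0,0],
    [0,0,0,0],
  ],
)

```text
t: 1.98
tcp_pos: [0.5418, -0.006, 0.231]
ee_rot: [-179.9, -0.0, 166.4]
force: [0.0, 1.4, 0.6]
width: 1.003
gripper_force: 0.0
```

Run:
```python
from h import *
import json
s=ctrl.get_state();m,im=cam("wrist");print(s['tcp_pos'].round(4) if hasattr(s['tcp_pos'],'round') else s['tcp_pos'],s['ee_rot'],np.round(s['q'],1))
json.dump({k:np.array(v).tolist() for k,v in m.items()},open("w1.json","w"))
for z in (.087,.092): print(proj(m,np.array([.5428,-.0028,z])))
cv2.imwrite("pics/w1.png",im[:,:,::-1])
```

```text
[ 0.5418 -0.006   0.231 ] [-1.79942959e+02 -2.11970291e-02  1.66362242e+02] [  4.1  16.1  -7.5 105.    2.5  59.1  71.9]
[288.03536385 192.1593861 ]
[288.10744214 193.66034737]
```

View pics/w1.png

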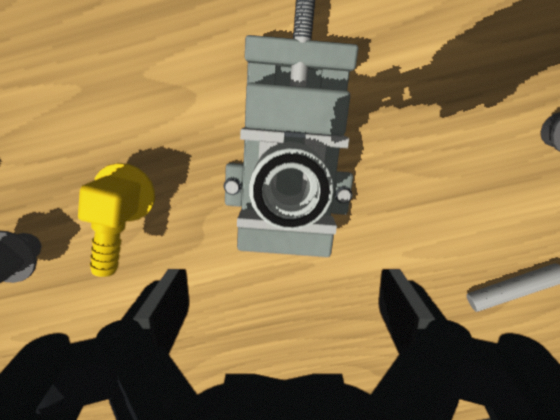

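The wrist view shows the socket with its black ring at about (290,187) and the yellow look-alike at (115,205).

>>> drive_tool(
  motion=[
    [-1.1,-3.95,0,0],
    [-1.1,-3.95,0,0],
    [-1.1,-3.95,0,0],
    [-1.1,-3.95,0,0],
    [-1.2,-3.95,0,0],
    [-1.2,-3.95,0,0],
    [-1.2,-3.95,0,0],
    [-1.1,-3.9,0,0],
  ],
)

```text
t: 2.7
tcp_pos: [0.5593, -0.3297, 0.2312]
ee_rot: [179.9, 0.0, 166.9]
force: [0.9, 1.0, 0.2]
width: 1.004
gripper_force: 0.0
```

>>> drive_tool(
  motion=[
    [0,0,0,0.11],
    [0,0,0,0.11],
    [0,0,0,0.11],
    [0,0,0,0.11],
    [0,0,0,0.11],
    [0,0,0,0.11],
    [0,0,0,0.11],
    [0,0,0,0.11],
    [0,0,0,0],
    [0,0,0,0],
  ],
)

```text
t: 3.53
tcp_pos: [0.559, -0.3282, 0.2309]
ee_rot: [180.0, -0.1, 116.7]
force: [0.0, 0.3, 0.5]
width: 1.001
gripper_force: 0.0
```

Run:
```python
from h import *
import json
s=ctrl.get_state();m,im=cam("wrist");print(np.round(s['tcp_pos'],4),np.round(s['ee_rot'],2),np.round(s['q'],1),s['moment'])
json.dump({k:np.array(v).tolist() for k,v in m.items()},open("w2.json","w"))
cv2.imwrite("pics/w2.png",im[:,:,::-1])
# socket ring in w1 and top: dark ring
m1={k:np.array(v) for k,v in json.load(open("w1.json")).items()}
mt=ctrl.camera_model("top");ms=ctrl.camera_model("side")
R=[]
for n,mm,f,c,r in [("w1",m1,"w1",(290,187),55),("top",mt,"top0",(296.7,237.3),22),("side",ms,"side0",(294,211),22)]:
    g=cv2.cvtColor(cv2.imread(f"pics/{f}.png"),6)
    mk=np.zeros_like(g);cv2.circle(mk,tuple(int(round(x)) for x in c),r,255,-1)
    b=((g<45)&(mk>0)).astype(np.uint8)
    cs,_=cv2.findContours(b,cv2.RETR_EXTERNAL,cv2.CHAIN_APPROX_NONE)
    k=max(cs,key=lambda q:cv2.contourArea(cv2.convexHull(q)));e=cv2.fitEllipse(cv2.convexHull(k));print(n,np.round(e[0],2),np.round(e[1],1),len(cs))
    R.append(ray(mm,e[0]));print(plane(mm,e[0],.092).round(4))
for a,b in [(0,1),(0,2),(1,2)]: X,e=tri([R[a],R[b]]);print(X.round(4),np.round(e,4))
```

```text
[ 0.559  -0.3282  0.2309] [ 1.7998e+02 -6.0000e-02  1.1666e+02] [20.3 26.8 10.8 90.1 -5.4 63.7 59. ] [-0.0018897   0.01703404  0.01526723]
w1 [291.07 189.64] [71.4 74.8] 3
[0.5398 0.0006 0.092 ]
top [295.87 237.5 ] [27.6 28. ] 3
[ 0.5423 -0.0009  0.092 ]
side [293.5  210.29] [15.9 25.6] 1
[0.5388 0.0037 0.092 ]
[ 5.427e-01 -4.000e-04  8.090e-02] [0.0005 0.0005]
[5.401e-01 5.000e-04 8.980e-02] [0.0003 0.0003]
[ 0.5414 -0.0012  0.0884] [0.0011 0.0011]
```

View pics/w2.png

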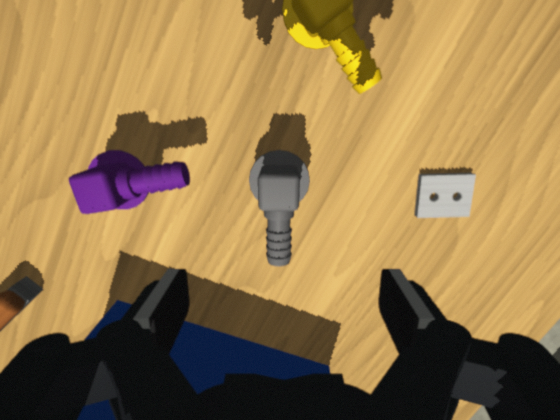

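The wrist view shows the grey elbow centred below with its barb pointing straight down the image: body top about (279,187), barb tip (278,262), flange centre (280,180).

Run:
```python
from h import *
import json
m={k:np.array(v) for k,v in json.load(open("w2.json")).items()}
im=cv2.imread("pics/w2.png");hs=cv2.cvtColor(im,cv2.COLOR_BGR2HSV)
b=(hs[:,:,1]<40).astype(np.uint8);b[:, :200]=0;b[:,350:]=0;b[275:]=0;b[:130]=0
for r in list(range(150,272,6)):
    xs=np.flatnonzero(b[r]);
    if len(xs): print(r,xs[0],xs[-1],(xs[0]+xs[-1])/2, im[r,250:310:4,1].tolist())
print([ (r,int(im[r,279,1])) for r in range(148,272,3)])
for uv,z in [((279.5,187),.087),((278,262),.062)]: print(plane(m,uv,z).round(4))
```

```text
156 261 296 278.5 [170, 126, 60, 95, 45, 48, 47, 47, 48, 47, 48, 46, 58, 66, 68]
162 255 302 278.5 [167, 120, 125, 95, 47, 45, 47, 46, 46, 46, 50, 44, 46, 49, 72]
168 252 306 279.0 [149, 125, 125, 41, 41, 40, 37, 40, 39, 39, 37, 37, 46, 105, 99]
174 251 307 279.0 [124, 127, 107, 55, 55, 52, 52, 51, 49, 47, 46, 47, 43, 121, 121]
180 250 308 279.0 [125, 125, 83, 117, 119, 120, 119, 118, 121, 119, 119, 114, 75, 123, 124]
186 251 307 279.0 [131, 128, 89, 120, 123, 124, 124, 123, 121, 122, 123, 119, 75, 126, 125]
192 253 305 279.0 [159, 131, 90, 124, 127, 125, 126, 126, 124, 125, 123, 121, 78, 129, 128]
198 257 301 279.0 [165, 180, 89, 123, 130, 130, 128, 127, 130, 127, 128, 121, 78, 136, 174]
204 259 297 278.0 [183, 184, 112, 125, 131, 131, 130, 131, 131, 128, 131, 121, 90, 177, 174]
210 264 293 278.5 [187, 165, 164, 139, 111, 115, 116, 116, 116, 111, 109, 129, 174, 175, 174]
216 266 291 278.5 [171, 161, 183, 168, 96, 107, 118, 127, 118, 98, 78, 162, 174, 177, 169]
222 269 288 278.5 [157, 185, 169, 175, 152, 94, 113, 128, 108, 90, 120, 175, 179, 171, 167]
228 268 289 278.5 [180, 174, 171
[... 444 characters left out ...]
172, 171, 167, 157, 89, 76, 62, 72, 81, 104, 183, 178, 184, 187]
264 273 284 278.5 [170, 171, 165, 171, 171, 133, 122, 123, 116, 113, 179, 179, 183, 184, 175]
[(148, 64), (151, 48), (154, 47), (157, 46), (160, 48), (163, 45), (166, 40), (169, 38), (172, 40), (175, 62), (178, 105), (181, 118), (184, 121), (187, 123), (190, 124), (193, 123), (196, 126), (199, 128), (202, 130), (205, 132), (208, 128), (211, 113), (214, 126), (217, 126), (220, 126), (223, 124), (226, 124), (229, 124), (232, 70), (235, 114), (238, 121), (241, 70), (244, 117), (247, 122), (250, 77), (253, 122), (256, 95), (259, 90), (262, 119), (265, 128), (268, 164), (271, 167)]
[ 0.5539 -0.3257  0.087 ]
[ 0.5911 -0.4048  0.062 ]
```

Run:
```python
from h import *
import json
m={k:np.array(v) for k,v in json.load(open("w2.json")).items()}
mt=ctrl.camera_model("top");ms=ctrl.camera_model("side")
P=lambda uv,z:plane(m,uv,z).round(4)
print("front/back top edges",P((279,176.5),.087),P((279,209.5),.087),np.linalg.norm(P((279,176.5),.087)-P((279,209.5),.087)))
print("width",np.linalg.norm(P((260,193),.087)-P((299.5,193),.087)))
print("centre",P((279.2,193),.087),"flange",P((279,180.5),.037),"tip",P((278.5,266),.062))
# height from side: top face mask centre
g=cv2.cvtColor(cv2.imread("pics/side0.png"),6)[140:190,305:340];print(g[:, 6:26:2].tolist())
t=cv2.cvtColor(cv2.imread("pics/top0.png"),6)[212:256:2,412:476:2];print(t.tolist())
```

```text
front/back top edges [ 0.5492 -0.3174  0.087 ] [ 0.5629 -0.3449  0.087 ] 0.030723606559126426
width 0.035464066320714055
centre [ 0.5561 -0.3308  0.087 ] flange [ 0.5556 -0.3314  0.037 ] tip [ 0.5936 -0.4087  0.062 ]
[[33, 32, 34, 35, 34, 35, 33, 34, 36, 34], [33, 35, 34, 33, 34, 35, 34, 32, 33, 34], [33, 36, 35, 33, 35, 34, 36, 35, 35, 36], [31, 33, 35, 32, 32, 34, 35, 34, 33, 36], [39, 35, 34, 32, 30, 32, 34, 32, 33, 33], [67, 60, 52, 47, 38, 35, 36, 34, 33, 33], [66, 67, 70, 85, 76, 60, 57, 45, 42, 34], [66, 66, 87, 52, 68, 67, 67, 67, 66, 57], [67, 65, 57, 77, 57, 58, 68, 67, 65, 62], [64, 65, 65, 96, 74, 60, 66, 65, 62, 62], [65, 61, 54, 56, 88, 53, 65, 65, 64, 62], [64, 60, 95, 68, 51, 68, 75, 76, 65, 62], [60, 58, 50, 100, 102, 104, 104, 104, 81, 62], [72, 72, 42, 94, 105, 103, 104, 102, 100, 60], [160, 158, 70, 83, 105, 102, 104, 105, 105, 61], [159, 158, 105, 74, 105, 107, 106, 104, 104, 66], [154, 156, 105, 61, 78, 75, 76, 74, 73, 98], [154, 151, 101, 39, 53, 51, 49, 48, 46, 77], [154, 149, 101, 34, 45, 44, 43, 44, 42, 91], [151, 147, 100, 39, 46, 46, 46, 45, 42, 99], [147,
[... 3919 characters left out ...]
114, 114, 114, 115, 115, 113, 113, 113, 113, 111, 110], [109, 112, 112, 101, 60, 58, 88, 103, 114, 114, 115, 114, 114, 115, 114, 114, 113, 113, 112, 112, 112, 112, 110, 110, 112, 111, 111, 114, 115, 116, 116, 116], [112, 113, 113, 113, 112, 112, 114, 113, 114, 113, 114, 114, 114, 113, 114, 115, 114, 113, 114, 113, 114, 113, 113, 112, 113, 112, 111, 111, 111, 111, 111, 111], [105, 106, 105, 105, 105, 102, 100, 102, 101, 101, 101, 100, 101, 104, 105, 106, 106, 106, 106, 107, 108, 109, 108, 108, 109, 108, 109, 109, 108, 108, 108, 107], [106, 107, 107, 106, 107, 107, 106, 107, 107, 106, 106, 106, 105, 106, 105, 105, 105, 105, 104, 104, 106, 105, 105, 106, 109, 109, 109, 112, 112, 111, 113, 113]]
```

>>> drive_tool(
  motion=[
    [-0.2,-0.45,1.6,0],
    [0,0,3,0],
    [0,0,3,0],
    [0,0,3,0],
    [0,0,2,0],
    [0,0,2,0],
    [0,0,2,0],
    [0,0,1,0],
    [0,0,1,0],
    [0,0,0,0],
  ],
)

```text
t: 4.42
tcp_pos: [0.5539, -0.3333, 0.0434]
ee_rot: [-179.9, -0.2, 116.4]
force: [-0.0, -0.2, -0.5]
width: 0.998
gripper_force: 0.0
```

>>> drive_tool(
  motion=[
    [0,0,0,0],
    [0,0,0,0],
    [0,0,0,0],
    [0,0,0,0],
    [0,0,0,0],
    [0,0,0,0],
    [0,0,0,0],
    [0,0,0,0],
  ],
  grip=1,
  grip_force=50,
)

```text
t: 5.08
tcp_pos: [0.5556, -0.3347, 0.0466]
ee_rot: [179.9, 0.1, 116.3]
force: [-1.8, 0.3, 6.4]
width: 0.438
gripper_force: 51.8
```

Run:
```python
from h import *
s=ctrl.get_state();print({k:np.round(s[k],3) for k in ['t','q','tcp_pos','ee_rot','force','moment','width']})
m,im=cam("wrist");cv2.imwrite("pics/w3.png",im[:,:,::-1])
```

```text
{'t': np.float64(5.083), 'q': array([22.261, 39.066,  8.928, 96.843, -8.014, 44.603, 61.237]), 'tcp_pos': array([ 0.556, -0.335,  0.047]), 'ee_rot': array([1.79934e+02, 8.70000e-02, 1.16308e+02]), 'force': array([-1.83 ,  0.263,  6.356]), 'moment': array([ 0.125,  0.267, -0.016]), 'width': np.float64(0.438)}
```

View pics/w3.png

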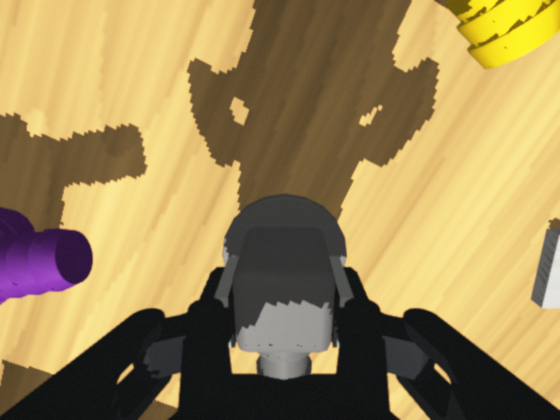

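The elbow is gripped across its flats, with an opening of about 37 mm. Its body top spans roughly rows 228–350 around column 285, with the flange behind it.

Run:
```python
from h import *
m=ctrl.camera_model("wrist")
im=cv2.imread("pics/w3.png");g=cv2.cvtColor(im,6)
print([(r,int(g[r,285])) for r in range(188,376,3)])
s=ctrl.get_state();T=np.array(s['tcp_pos']);y=np.radians(s['ee_rot'][2]);tx=np.array([np.cos(y),np.sin(y),0]);ty=np.array([np.sin(y),-np.cos(y),0])
for r,z in [(195,.037),(228,.087),(350,.087),(340,.087),(220,.087),(240,.087)]:
    p=plane(m,(285,r),z);print(r,z,p.round(4),((p-T)@tx).round(4),((p-T)@ty).round(4))
```

```text
[(188, 93), (191, 98), (194, 63), (197, 65), (200, 61), (203, 63), (206, 58), (209, 60), (212, 60), (215, 59), (218, 59), (221, 58), (224, 60), (227, 53), (230, 52), (233, 50), (236, 52), (239, 51), (242, 53), (245, 52), (248, 53), (251, 53), (254, 51), (257, 51), (260, 52), (263, 53), (266, 52), (269, 53), (272, 54), (275, 59), (278, 59), (281, 60), (284, 60), (287, 60), (290, 59), (293, 54), (296, 59), (299, 57), (302, 57), (305, 142), (308, 159), (311, 157), (314, 157), (317, 156), (320, 156), (323, 156), (326, 155), (329, 156), (332, 156), (335, 154), (338, 155), (341, 155), (344, 155), (347, 156), (350, 153), (353, 154), (356, 154), (359, 152), (362, 151), (365, 154), (368, 153), (371, 154), (374, 150)]
195 0.037 [ 0.5407 -0.303   0.037 ] 0.035 0.0006
228 0.087 [ 0.5391 -0.3006  0.087 ] 0.0379 0.0003
350 0.087 [ 0.561  -0.3448  0.087 ] -0.0114 0.0003
340 0.087 [ 0.5589 -0.3407  0.087 ] -0.0068 0.0003
220 0.087 [ 0.5378 -0.298   0.087 ] 0.0408 0.0003
240 0.087 [ 0.541  -0.3044  0.087 ] 0.0336 0.0003
```

>>> drive_tool(
  motion=[
    [0,0,-1,0],
    [0,0,-2,0],
    [0,0,-3,0],
    [0,0,-3,0],
    [0,0,-3,0],
    [0,0,-3,0],
    [0,0,0,0],
    [0,0,0,0],
  ],
  grip=1,
  grip_force=50,
)

```text
t: 5.8
tcp_pos: [0.5558, -0.3349, 0.1977]
ee_rot: [179.9, 0.2, 116.3]
force: [-1.0, -0.4, -3.1]
width: 0.437
gripper_force: 51.2
```

>>> drive_tool(
  motion=[
    [2.3,1,0,0],
    [3.4,1.5,0,0],
    [3.4,1.5,0,0],
    [3.4,1.5,0,0],
    [3.4,1.5,0,0],
    [3.4,1.5,0,0],
    [3.4,1.5,0,0],
    [3.4,1.5,0,0],
    [3.0,1.4,0,0],
    [2.0,0.9,0,0],
    [0,0,0,0],
  ],
)

```text
t: 6.72
tcp_pos: [0.5385, 0.0132, 0.1932]
ee_rot: [-179.9, -0.3, 116.8]
force: [-0.3, 0.9, -2.2]
width: 0.443
gripper_force: 51.1
```

>>> drive_tool(
  motion=[
    [0,0,0,-0.11],
    [0,0,0,-0.12],
    [0,0,0,-0.12],
    [0,0,0,-0.12],
    [0,0,0,-0.12],
    [0,0,0,-0.12],
    [0,0,0,-0.12],
    [0,0,0,-0.12],
    [0,0,0,-0.12],
    [0,0,0,-0.12],
    [0,0,0,-0.12],
    [0,0,0,-0.12],
  ],
)

```text
t: 7.72
tcp_pos: [0.539, 0.005, 0.1933]
ee_rot: [179.9, -0.2, -161.5]
force: [0.5, -0.5, -2.8]
width: 0.439
gripper_force: 51.2
```

>>> drive_tool(
  motion=[
    [0,0,0,-0.12],
    [0,0,0,-0.12],
    [0,0,0,-0.12],
    [0,0,0,-0.12],
    [0,0,0,-0.03],
    [0,0,0,0],
    [0,0,0,0],
    [0,0,0,0],
    [0,0,0,0],
  ],
)

```text
t: 8.47
tcp_pos: [0.5403, 0.0055, 0.1948]
ee_rot: [180.0, -0.0, -132.6]
force: [0.1, -0.7, -3.2]
width: 0.441
gripper_force: 51.2
```

Run:
```python
from h import *
s=ctrl.get_state();print({k:np.round(s[k],4) for k in ['t','q','tcp_pos','ee_rot','force','moment','width']})
m,im=cam("wrist");mt,it=cam("top");ms,iss=cam("side")
c=np.zeros((540,800,3),np.uint8)
c[:420,:480]=cv2.resize(im[100:415,100:460],(480,420));
c[:320,480:800]=cv2.resize(it[200:280,250:330],(320,320),interpolation=cv2.INTER_CUBIC)
c[320:540,480:740]=cv2.resize(iss[150:260,230:360],(260,220))
cv2.imwrite("pics/m4.png",c[:,:,::-1]);cv2.imwrite("pics/w4.png",im[:,:,::-1]);cv2.imwrite("pics/top4.png",it[:,:,::-1]);cv2.imwrite("pics/s4.png",iss[:,:,::-1])
```

```text
{'t': np.float64(8.4667), 'q': array([  9.0435,  18.7995, -15.0462, 106.9946,   5.8573,  55.0095,
       128.7895]), 'tcp_pos': array([0.5403, 0.0055, 0.1948]), 'ee_rot': array([ 1.799568e+02, -4.330000e-02, -1.326049e+02]), 'force': array([ 0.1204, -0.7334, -3.1504]), 'moment': array([-0.0713,  0.0147,  0.0294]), 'width': np.float64(0.4407)}
```

View pics/m4.png

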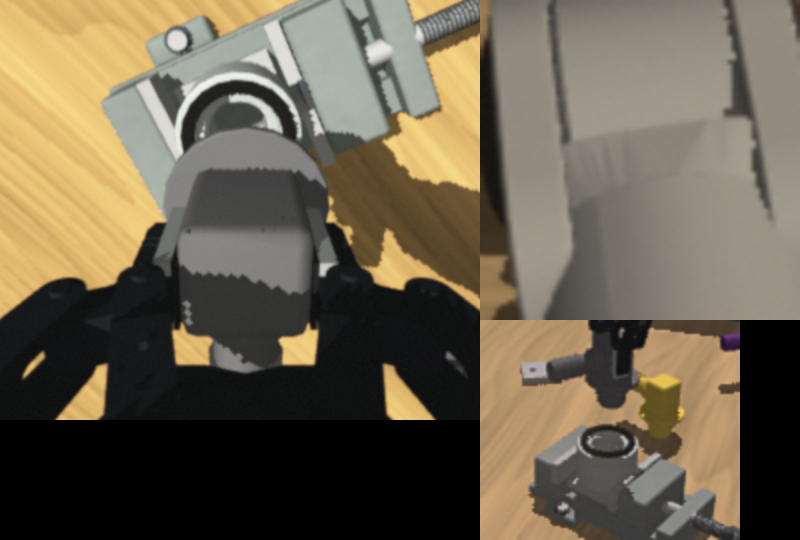

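The wrist crop shows the upright elbow over the socket with the ring's front arc visible. The side crop shows the elbow hanging upright above the mouth. Next I fit the visible seal edge to get the ring centre.

```bash
cat > fit.py <<'E'
from h import *
from scipy.optimize import least_squares
import sys
m=ctrl.camera_model("wrist");im=cv2.imread(sys.argv[1]);g=cv2.cvtColor(im,6).astype(int)
cx,cy,rmax=map(float,sys.argv[2:5]);a0,a1=map(float,sys.argv[5:7])
s=ctrl.get_state();T=np.array(s['tcp_pos']);y=np.radians(s['ee_rot'][2]);tx=np.array([np.cos(y),np.sin(y),0]);ty=np.array([np.sin(y),-np.cos(y),0])
for z in (.089,.092,.095):
    P=[]
    for a in np.radians(np.arange(a0,a1,4)):   # image angle, up = -90
        r=np.arange(15,rmax,.5);u=cx+r*np.cos(a);v=cy+r*np.sin(a)
        p=cv2.remap(g.astype(np.float32),u.astype(np.float32)[None],v.astype(np.float32)[None],1)[0]
        k=[i for i in range(4,len(p)-4) if p[i-4]<55 and p[i+4]>110]
        if k: k=k[np.argmax([p[i+2]-p[i-2] for i in k])];P.append(plane(m,(u[k],v[k]),z))
    P=np.array(P);res=least_squares(lambda c:np.hypot(P[:,0]-c[0],P[:,1]-c[1])-c[2],[.54,0,.034],loss='soft_l1',f_scale=.0005)
    c=res.x;d=np.array([c[0],c[1],0])-T*[1,1,0]
    r2=least_squares(lambda c:np.hypot(P[:,0]-c[0],P[:,1]-c[1])-.034,[.54,0],loss='soft_l1',f_scale=.0005)
    print(z,len(P),c.round(4),"rel tool",(d@tx).round(4),(d@ty).round(4),"rms",np.sqrt(np.mean(r2.fun**2)).round(5),"R34:",r2.x.round(4))
E
python3 fit.py pics/w4.png 279 200 70 -190 10
```

```text
0.089 49 [0.5426 0.001  0.0343] rel tool 0.0022 -0.0046 rms 0.00027 R34: [0.5424 0.0007]
0.092 49 [5.419e-01 3.000e-04 3.390e-02] rel tool 0.0031 -0.0046 rms 0.00025 R34: [5.42e-01 5.00e-04]
0.095 49 [ 5.412e-01 -3.000e-04  3.340e-02] rel tool 0.004 -0.0045 rms 0.00035 R34: [5.417e-01 3.000e-04]
```

>>> drive_tool(
  motion=[
    [0,-0.25,1,0],
    [0,-0.24,2,0],
    [0,0,1.5,0],
    [0,0,0.4,0],
    [0,0,0,0],
    [0,0,0,0],
    [0,0,0,0],
  ],
)

```text
t: 9.2
tcp_pos: [0.5452, 0.0025, 0.1471]
ee_rot: [-179.9, 0.1, -132.5]
force: [0.7, -0.5, -2.4]
width: 0.441
gripper_force: 51.0
```

```bash
python3 - <<'E'
from h import *
s=ctrl.get_state();print({k:np.round(s[k],4) for k in ['t','tcp_pos','ee_rot','force','moment']})
m,im=cam("wrist");cv2.imwrite("pics/w5.png",im[:,:,::-1])
g=cv2.cvtColor(im,6)
# flange column extents at rows
for a,b in ((.0353,.0),(-.0007,-.0)):
  pass
T=np.array(s['tcp_pos']);y=np.radians(s['ee_rot'][2]);tx=np.array([np.cos(y),np.sin(y),0])
for z in (.092,): print(proj(m,np.array([.542,.0004,z])),proj(m,np.array([.542,.0004,z])+.034*tx))
E
python3 fit.py pics/w5.png 280 240 110 -170 -10
```

```text
{'t': np.float64(9.2), 'tcp_pos': array([0.5452, 0.0025, 0.1471]), 'ee_rot': array([-1.799403e+02,  6.200000e-02, -1.325383e+02]), 'force': array([ 0.6678, -0.4753, -2.3505]), 'moment': array([ 0.0056,  0.0006, -0.0061])}
[286.24196479 224.29410639] [286.33499224 171.9968034 ]
0.089 29 [5.42e-01 2.00e-04 3.38e-02] rel tool 0.0039 0.0009 rms 0.00193 R34: [5.421e-01 4.000e-04]
0.092 29 [ 0.5412 -0.0007  0.0333] rel tool 0.0051 0.0008 rms 0.00203 R34: [0.5417 0.    ]
0.095 29 [ 0.5404 -0.0015  0.0328] rel tool 0.0062 0.0008 rms 0.00214 R34: [ 5.413e-01 -3.000e-04]
```

View pics/w5.png

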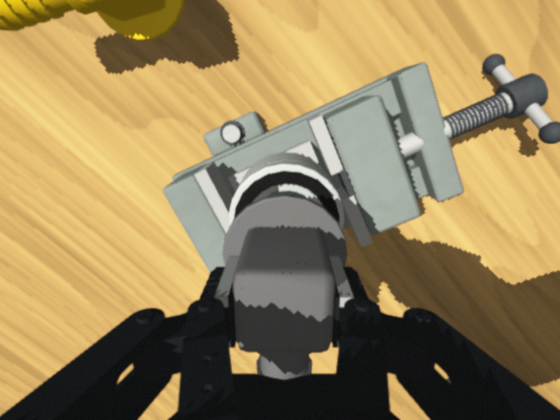

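The wrist view shows the elbow's flange overlapping the ring, and the ring arc is centred near column 286 against the flange at 285. That's aligned to about 1 mm, so I'll nudge it and lower slowly.

>>> drive_tool(
  motion=[
    [0.13,0.04,0.3,0],
    [0,0,0.4,0],
    [0,0,0.4,0],
    [0,0,0.3,0],
    [0,0,0.2,0],
    [0,0,0.2,0],
    [0,0,0,0],
    [0,0,0,0],
  ],
)

```text
t: 9.92
tcp_pos: [0.5431, 0.0017, 0.1281]
ee_rot: [180.0, -0.0, -132.5]
force: [0.2, -0.4, -2.0]
width: 0.444
gripper_force: 51.1
```

>>> drive_tool(
  motion=[
    [0,0,0.2,0],
    [0,0,0.2,0],
    [0,0,0.2,0],
    [0,0,0.1,0],
    [0,0,0,0],
    [0,0,0,0],
  ],
)

```text
t: 10.42
tcp_pos: [0.5431, 0.0017, 0.1212]
ee_rot: [180.0, -0.0, -132.5]
force: [0.2, -0.0, -2.4]
width: 0.438
gripper_force: 51.1
```

>>> drive_tool(
  motion=[
    [0,0,0.1,0],
    [0,0,0.1,0],
    [0,0,0.1,0],
    [0,0,0.1,0],
    [0,0,0,0],
    [0,0,0,0],
  ],
)

```text
t: 10.92
tcp_pos: [0.5433, 0.0018, 0.1173]
ee_rot: [180.0, 0.0, -132.5]
force: [0.7, 0.1, -3.2]
width: 0.44
gripper_force: 51.1
```

>>> drive_tool(
  motion=[
    [0,0,0.1,0],
    [0,0,0.1,0],
    [0,0,0.1,0],
    [0,0,0,0],
    [0,0,0,0],
    [0,0,0,0],
  ],
)

```text
t: 11.42
tcp_pos: [0.5435, 0.0019, 0.1153]
ee_rot: [-180.0, 0.0, -132.5]
force: [-2.4, 0.6, 6.4]
width: 0.436
gripper_force: 52.3
```

>>> drive_tool(
  motion=[
    [0.03,0.03,-0.05,0],
    [0.02,0.02,0,0],
    [0,0,0,0],
    [0,0,0,0],
    [0,0,0,0],
  ],
)

```text
t: 11.83
tcp_pos: [0.5434, 0.0018, 0.1154]
ee_rot: [-179.9, 0.1, -132.5]
force: [1.0, 0.3, 3.8]
width: 0.439
gripper_force: 51.8
```

```bash
cat > st.py <<'E'
from h import *
s=ctrl.get_state();print({k:np.round(s[k],4).tolist() for k in ['t','tcp_pos','ee_rot','force','moment']},'q7',round(s['q'][6],1))
E
python3 st.py
```

```text
{'t': 11.8333, 'tcp_pos': [0.5434, 0.0018, 0.1154], 'ee_rot': [-179.9341, 0.0769, -132.5371], 'force': [0.9799, 0.3169, 3.7564], 'moment': [0.2209, -0.2491, 0.0194]} q7 127.3
```

>>> drive_tool(
  motion=[
    [0,-0.025,0.02,0.1],
    [0,-0.025,0.02,0.1],
    [0,-0.025,0.02,0.1],
    [0,-0.025,0.02,0.1],
    [0,0,0,0],
    [0,0,0,0],
  ],
)

```text
t: 12.33
tcp_pos: [0.5442, 0.0008, 0.1148]
ee_rot: [-179.9, 0.1, -155.4]
force: [1.2, 1.0, 6.1]
width: 0.44
gripper_force: 52.0
```

```bash
python3 st.py
```

```text
{'t': 12.3333, 'tcp_pos': [0.5442, 0.0008, 0.1148], 'ee_rot': [-179.9362, 0.1077, -155.3902], 'force': [1.1769, 0.9772, 6.0575], 'moment': [0.0886, -0.2724, -0.0716]} q7 107.2
```

>>> drive_tool(
  motion=[
    [0,-0.025,0.02,0.1],
    [0,-0.025,0.02,0.1],
    [0,-0.025,0.02,0.1],
    [0,-0.025,0.02,0.1],
    [0,-0.025,0.02,0.1],
    [0,-0.025,0.02,0.1],
    [0,0,0,0],
    [0,0,0,0],
  ],
)

```text
t: 13.0
tcp_pos: [0.5446, -0.001, 0.1137]
ee_rot: [-180.0, 0.1, 170.2]
force: [1.1, -0.3, 6.8]
width: 0.441
gripper_force: 52.2
```

```bash
python3 st.py
```

```text
{'t': 13.0, 'tcp_pos': [0.5446, -0.001, 0.1137], 'ee_rot': [-179.9875, 0.1319, 170.2282], 'force': [1.1405, -0.274, 6.7724], 'moment': [-0.145, -0.1745, -0.0571]} q7 77.0
```

>>> drive_tool(
  motion=[
    [0,0,-0.06,0],
    [0,-0.025,0.02,0.1],
    [0,-0.025,0.02,0.1],
    [0,-0.025,0.02,0.1],
    [0,-0.025,0.02,0.1],
    [0,-0.025,0.02,0.1],
    [0,0,0,0],
    [0,0,0,0],
  ],
)

```text
t: 13.67
tcp_pos: [0.5435, -0.0025, 0.1129]
ee_rot: [-180.0, 0.1, 141.6]
force: [1.6, -1.0, 5.2]
width: 0.441
gripper_force: 51.9
```

```bash
python3 st.py
```

```text
{'t': 13.6667, 'tcp_pos': [0.5435, -0.0025, 0.1129], 'ee_rot': [-179.9937, 0.0751, 141.5548], 'force': [1.6051, -0.9884, 5.183], 'moment': [-0.3033, -0.1099, -0.0073]} q7 51.8
```

>>> drive_tool(
  motion=[
    [0,0,-0.08,0],
    [0,0,-0.05,0],
    [0,0,0,0],
    [0,0,0,0],
    [0,0,0,0],
  ],
)

```text
t: 14.08
tcp_pos: [0.5426, -0.002, 0.1132]
ee_rot: [-180.0, -0.0, 141.5]
force: [2.3, -0.0, -4.2]
width: 0.438
gripper_force: 51.0
```

```bash
python3 st.py
```

```text
{'t': 14.0833, 'tcp_pos': [0.5426, -0.002, 0.1132], 'ee_rot': [-179.9643, -0.0268, 141.5157], 'force': [2.3372, -0.0263, -4.1738], 'moment': [-0.2785, -0.6503, -0.0118]} q7 51.8
```

>>> drive_tool(
  motion=[
    [-0.02,0.02,0.02,0],
    [0,-0.025,0.02,0.1],
    [0,-0.025,0.02,0.1],
    [0,-0.025,0.02,0.1],
    [0,-0.025,0.02,0.1],
    [0,-0.025,0.02,0.1],
    [0,-0.025,0.02,0.1],
    [0,0,0,0],
    [0,0,0,0],
  ],
)

```text
t: 14.83
tcp_pos: [0.5412, -0.0023, 0.1119]
ee_rot: [-179.9, -0.0, 107.3]
force: [0.8, -0.7, -3.0]
width: 0.445
gripper_force: 51.1
```

```bash
python3 st.py
```

```text
{'t': 14.8333, 'tcp_pos': [0.5412, -0.0023, 0.1119], 'ee_rot': [-179.9066, -0.027, 107.3215], 'force': [0.8376, -0.6978, -3.0067], 'moment': [-0.1475, -0.0851, 0.0542]} q7 21.8
```

>>> drive_tool(
  motion=[
    [0,-0.025,0.02,0.1],
    [0,-0.025,0.02,0.1],
    [0,-0.025,0.02,0.1],
    [0,-0.025,0.02,0.1],
    [0,-0.025,0.02,0.1],
    [0,-0.025,0.02,0.1],
    [0,0,0,0],
    [0,0,0,0],
  ],
)

```text
t: 15.5
tcp_pos: [0.5399, -0.0022, 0.1108]
ee_rot: [-179.9, 0.0, 73.1]
force: [0.2, 0.1, -2.7]
width: 0.441
gripper_force: 51.2
```

```bash
python3 st.py
```

```text
{'t': 15.5, 'tcp_pos': [0.5399, -0.0022, 0.1108], 'ee_rot': [-179.9244, 0.0087, 73.0637], 'force': [0.2432, 0.0594, -2.7285], 'moment': [0.0095, 0.025, -0.0092]} q7 -8.0
```

>>> drive_tool(
  motion=[
    [0,-0.025,0.02,0.1],
    [0,-0.025,0.02,0.1],
    [0,-0.025,0.02,0.1],
    [0,-0.025,0.02,0.1],
    [0,-0.025,0.02,0.1],
    [0,0,0,0],
    [0,0,0,0],
  ],
)

```text
t: 16.08
tcp_pos: [0.5391, -0.0019, 0.1099]
ee_rot: [-180.0, 0.0, 44.5]
force: [0.3, 0.3, -3.5]
width: 0.441
gripper_force: 51.2
```

```bash
python3 st.py
```

```text
{'t': 16.0833, 'tcp_pos': [0.5391, -0.0019, 0.1099], 'ee_rot': [-179.9604, 0.0357, 44.4553], 'force': [0.2665, 0.3461, -3.4972], 'moment': [0.0504, 0.1205, 0.0003]} q7 -32.7
```

>>> drive_tool(
  motion=[
    [0,-0.025,0.02,0.1],
    [0,-0.025,0.02,0.1],
    [0,-0.025,0.02,0.1],
    [0,-0.025,0.02,0.1],
    [0,0,0,0],
    [0,0,0,0],
  ],
)

```text
t: 16.58
tcp_pos: [0.5384, -0.0009, 0.1091]
ee_rot: [-180.0, 0.1, 21.6]
force: [-0.7, 0.4, -3.3]
width: 0.436
gripper_force: 51.1
```

```bash
python3 st.py
```

```text
{'t': 16.5833, 'tcp_pos': [0.5384, -0.0009, 0.1091], 'ee_rot': [-179.959, 0.0571, 21.5633], 'force': [-0.6632, 0.4075, -3.2697], 'moment': [0.2862, 0.256, -0.014]} q7 -52.3
```

>>> drive_tool(
  motion=[
    [0,-0.025,0.02,0.1],
    [0,-0.025,0.02,0.1],
    [0,-0.025,0.02,0.1],
    [0,0,0,0],
    [0,0,0,0],
  ],
)

```text
t: 17.0
tcp_pos: [0.5384, 0.0001, 0.1086]
ee_rot: [-180.0, 0.0, 4.4]
force: [-1.4, 1.8, -2.7]
width: 0.439
gripper_force: 51.2
```

```bash
python3 st.py
```

```text
{'t': 17.0, 'tcp_pos': [0.5384, 0.0001, 0.1086], 'ee_rot': [-179.9544, 0.0447, 4.3796], 'force': [-1.3583, 1.8322, -2.7262], 'moment': [0.6141, 0.3466, -0.0294]} q7 -66.8
```

>>> drive_tool(
  motion=[
    [0,-0.025,0.02,0.1],
    [0,-0.025,0.02,0.1],
    [0,0,0,0],
    [0,0,0,0],
  ],
)

```text
t: 17.33
tcp_pos: [0.5383, 0.0005, 0.1083]
ee_rot: [-180.0, 0.1, -7.1]
force: [-2.8, 2.7, 0.9]
width: 0.437
gripper_force: 51.5
```

```bash
python3 st.py
```

```text
{'t': 17.3333, 'tcp_pos': [0.5383, 0.0005, 0.1083], 'ee_rot': [-179.9548, 0.0586, -7.0921], 'force': [-2.8427, 2.7044, 0.8514], 'moment': [0.9478, 0.6313, -0.0422]} q7 -76.5
```

>>> drive_tool(
  motion=[
    [-0.04,-0.035,0,0],
    [0,0,0,0],
    [0,0,0,0],
    [0,0,0,0],
  ],
)

```text
t: 17.67
tcp_pos: [0.5383, 0.0006, 0.1083]
ee_rot: [-180.0, 0.0, -7.4]
force: [-2.2, 4.0, -0.3]
width: 0.438
gripper_force: 51.4
```

```bash
python3 st.py
```

```text
{'t': 17.6667, 'tcp_pos': [0.5383, 0.0006, 0.1083], 'ee_rot': [-179.9739, 0.0146, -7.3636], 'force': [-2.1653, 3.9559, -0.2787], 'moment': [0.9519, 0.536, 0.1052]} q7 -76.7
```

>>> drive_tool(
  motion=[
    [0,-0.025,0.02,0.1],
    [0,-0.025,0.02,0.1],
    [0,0,0,0],
    [0,0,0,0],
  ],
)

```text
t: 18.0
tcp_pos: [0.5386, 0.0013, 0.1081]
ee_rot: [-180.0, -0.0, -18.7]
force: [-2.6, 4.4, 2.8]
width: 0.434
gripper_force: 51.7
```

```bash
python3 st.py
```

```text
{'t': 18.0, 'tcp_pos': [0.5386, 0.0013, 0.1081], 'ee_rot': [-179.9741, -0.0042, -18.716], 'force': [-2.6355, 4.4142, 2.803], 'moment': [1.2508, 0.5436, -0.1072]} q7 -86.2
```

>>> drive_tool(
  motion=[
    [0,0,-0.07,0],
    [0,0,-0.07,0],
    [0,0,-0.04,0],
    [0,0,0,0],
    [0,0,0,0],
    [0,0,0,0],
  ],
)

```text
t: 18.5
tcp_pos: [0.5385, 0.0013, 0.1087]
ee_rot: [180.0, -0.0, -18.8]
force: [3.4, 3.9, -12.6]
width: 0.436
gripper_force: 51.8
```

```bash
python3 st.py
```

```text
{'t': 18.5, 'tcp_pos': [0.5385, 0.0013, 0.1087], 'ee_rot': [179.9744, -0.0116, -18.7899], 'force': [3.4027, 3.8944, -12.6223], 'moment': [1.2544, -0.7231, 0.0781]} q7 -86.4
```

>>> drive_tool(
  motion=[
    [0,0,0.12,0],
    [0,-0.025,0.02,0.1],
    [0,-0.025,0.02,0.1],
    [0,-0.025,0.02,0.1],
    [0,0,0,0],
    [0,0,0,0],
    [0,0,0,0],
  ],
)

```text
t: 19.08
tcp_pos: [0.5389, 0.0019, 0.108]
ee_rot: [-180.0, 0.0, -35.9]
force: [-0.4, 4.9, -2.0]
width: 0.437
gripper_force: 53.3
```

```bash
python3 st.py
```

```text
{'t': 19.0833, 'tcp_pos': [0.5389, 0.0019, 0.108], 'ee_rot': [-179.9695, 0.0117, -35.8863], 'force': [-0.386, 4.8825, -1.9984], 'moment': [1.4556, 0.0707, -0.1606]} q7 -100.5
```

>>> drive_tool(
  motion=[
    [0,0,0,0],
    [0,0,0,0],
    [0,0,0,0],
    [0,0,0,0],
    [0,0,0,0],
  ],
  grip=-0.3,
)

```text
t: 19.5
tcp_pos: [0.539, 0.0008, 0.1081]
ee_rot: [180.0, -0.0, -36.1]
force: [-0.7, -0.2, 0.6]
width: 0.65
gripper_force: 0.0
```

```bash
python3 st.py
python3 - <<'E'
from h import *
m,im=cam("wrist");cv2.imwrite("pics/w6.png",im[:,:,::-1])
ms,i2=cam("side");cv2.imwrite("pics/s6.png",i2[:,:,::-1])
E
```

```text
{'t': 19.5, 'tcp_pos': [0.539, 0.0008, 0.1081], 'ee_rot': [179.99, -0.0468, -36.1095], 'force': [-0.6698, -0.211, 0.5705], 'moment': [-0.036, 0.0477, -0.0146]} q7 -100.7
```

View pics/w6.png

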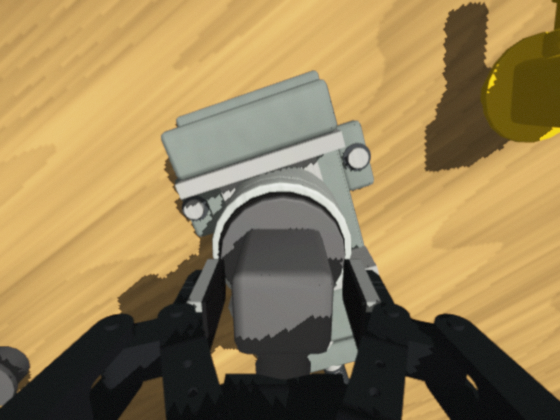

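The view shows the released elbow standing square and centred, with its flange over the seal. The tool force is back to zero. I re-grip with the tool recentred.

>>> drive_tool(
  motion=[
    [0,-0.08,-0.1,0],
    [0,0,0,0],
  ],
)

```text
t: 19.77
tcp_pos: [0.5394, 0.0022, 0.109]
ee_rot: [-180.0, -0.0, -36.1]
force: [0.4, 0.5, -0.6]
width: 0.65
gripper_force: 0.0
```

>>> drive_tool(
  motion=[
    [0,0,0,0],
    [0,0,0,0],
    [0,0,0,0],
    [0,0,0,0],
    [0,0,0,0],
    [0,0,0,0],
  ],
  grip=1,
  grip_force=50,
)

```text
t: 20.27
tcp_pos: [0.5392, 0.0021, 0.109]
ee_rot: [-180.0, 0.0, -36.1]
force: [-1.0, -0.6, 3.8]
width: 0.44
gripper_force: 52.1
```

```bash
python3 st.py
```

```text
{'t': 20.2667, 'tcp_pos': [0.5392, 0.0021, 0.109], 'ee_rot': [-179.9913, 0.0003, -36.108], 'force': [-0.9786, -0.59, 3.8258], 'moment': [-0.0061, 0.22, 0.0087]} q7 -100.8
```

>>> drive_tool(
  motion=[
    [0,0,-0.05,0],
    [0,0,0,0],
    [0,0,0,0],
  ],
)

```text
t: 20.52
tcp_pos: [0.5392, 0.0021, 0.1092]
ee_rot: [180.0, -0.0, -36.1]
force: [1.0, -0.3, -0.9]
width: 0.443
gripper_force: 51.5
```

```bash
python3 st.py
```

```text
{'t': 20.5167, 'tcp_pos': [0.5392, 0.0021, 0.1092], 'ee_rot': [179.9886, -0.0104, -36.1085], 'force': [1.0059, -0.3483, -0.9259], 'moment': [-0.0376, -0.1585, -0.011]} q7 -100.9
```

>>> drive_tool(
  motion=[
    [0,-0.024,0.02,0.1],
    [0,-0.024,0.02,0.1],
    [0,0,0,0],
    [0,0,0,0],
  ],
)

```text
t: 20.85
tcp_pos: [0.5394, 0.0027, 0.1089]
ee_rot: [180.0, 0.0, -47.4]
force: [-0.1, -0.0, -0.0]
width: 0.44
gripper_force: 52.0
```

```bash
python3 st.py
```

```text
{'t': 20.85, 'tcp_pos': [0.5394, 0.0027, 0.1089], 'ee_rot': [179.9837, 0.008, -47.4163], 'force': [-0.1475, -0.024, -0.0499], 'moment': [0.1279, -0.0303, -0.1408]} q7 -110.3
```

>>> drive_tool(
  motion=[
    [0,-0.024,0.02,0.1],
    [0,-0.024,0.02,0.1],
    [0,0,0,0],
    [0,0,0,0],
  ],
)

```text
t: 21.18
tcp_pos: [0.5398, 0.003, 0.1085]
ee_rot: [180.0, 0.0, -58.8]
force: [-0.6, 1.5, -0.1]
width: 0.437
gripper_force: 52.1
```

```bash
python3 st.py
```

```text
{'t': 21.1833, 'tcp_pos': [0.5398, 0.003, 0.1085], 'ee_rot': [179.9872, 0.0124, -58.7806], 'force': [-0.5924, 1.4769, -0.109], 'moment': [0.1839, 0.0432, -0.2139]} q7 -119.6
```

>>> drive_tool(
  motion=[
    [0,-0.024,0.02,0.1],
    [0,0,0,0],
    [0,0,0,0],
  ],
)

```text
t: 21.43
tcp_pos: [0.5399, 0.0032, 0.1083]
ee_rot: [180.0, 0.0, -64.5]
force: [-0.3, 1.0, -0.7]
width: 0.439
gripper_force: 52.3
```

```bash
python3 st.py
```

```text
{'t': 21.4333, 'tcp_pos': [0.5399, 0.0032, 0.1083], 'ee_rot': [179.9951, 0.0247, -64.5045], 'force': [-0.258, 1.0219, -0.7044], 'moment': [0.291, 0.0771, -0.3043]} q7 -124.4
```

>>> drive_tool(
  motion=[
    [0,-0.024,0.02,0.1],
    [0,-0.024,0.02,0.1],
    [0,-0.012,0.01,0.05],
    [0,0,0,0],
    [0,0,0,0],
  ],
)

```text
t: 21.85
tcp_pos: [0.5406, 0.0033, 0.1078]
ee_rot: [180.0, 0.0, -78.9]
force: [-0.2, 1.0, -0.6]
width: 0.437
gripper_force: 52.4
```

```bash
python3 st.py
```

```text
{'t': 21.85, 'tcp_pos': [0.5406, 0.0033, 0.1078], 'ee_rot': [179.9992, 0.014, -78.8518], 'force': [-0.2356, 1.0426, -0.6239], 'moment': [0.2589, -0.0085, -0.2253]} q7 -136.2
```

>>> drive_tool(
  motion=[
    [0,0,0.1,0],
    [0,0,0,0],
    [0,0,0,0],
    [0,0,0,0],
  ],
)

```text
t: 22.18
tcp_pos: [0.5407, 0.0033, 0.1078]
ee_rot: [-180.0, 0.1, -78.9]
force: [-3.1, 2.3, 9.0]
width: 0.438
gripper_force: 53.6
```

```bash
python3 st.py
```

```text
{'t': 22.1833, 'tcp_pos': [0.5407, 0.0033, 0.1078], 'ee_rot': [-179.9768, 0.0865, -78.9085], 'force': [-3.1262, 2.2742, 9.0067], 'moment': [0.3629, 0.77, -0.1402]} q7 -136.2
```

>>> drive_tool(
  motion=[
    [0,0,0.1,0],
    [0,0,0,0],
    [0,0,0,0],
    [0,0,0,0],
  ],
)

```text
t: 22.52
tcp_pos: [0.5407, 0.0034, 0.1074]
ee_rot: [-180.0, 0.1, -78.9]
force: [-5.2, 3.2, 16.4]
width: 0.437
gripper_force: 54.3
```

```bash
python3 st.py
```

```text
{'t': 22.5167, 'tcp_pos': [0.5407, 0.0034, 0.1074], 'ee_rot': [-179.9711, 0.128, -78.9096], 'force': [-5.1694, 3.2482, 16.4436], 'moment': [0.4903, 1.311, -0.0491]} q7 -136.1
```

>>> drive_tool(
  motion=[
    [0,0,-0.1,0],
    [0,0,-0.1,0],
    [0,0,0,0],
    [0,0,0,0],
  ],
)

```text
t: 22.85
tcp_pos: [0.5406, 0.0034, 0.1078]
ee_rot: [180.0, 0.0, -79.0]
force: [-0.5, 1.5, 0.6]
width: 0.441
gripper_force: 52.4
```

```bash
python3 st.py
```

```text
{'t': 22.85, 'tcp_pos': [0.5406, 0.0034, 0.1078], 'ee_rot': [179.9991, 0.0222, -78.995], 'force': [-0.5097, 1.4669, 0.5837], 'moment': [0.3595, 0.0781, 0.1362]} q7 -136.3
```

>>> drive_tool(
  motion=[
    [0,0,0,0],
    [0,0,0,0],
    [0,0,0,0],
    [0,0,0,0],
    [0,0,0,0],
    [0,0,0,0],
    [0,0,0,0],
    [0,0,0,0],
  ],
  grip=-1,
)

```text
t: 23.52
tcp_pos: [0.5407, 0.0031, 0.1079]
ee_rot: [-180.0, -0.0, -79.1]
force: [-0.1, 0.4, 0.6]
width: 1.0
gripper_force: 0.0
```

>>> drive_tool(
  motion=[
    [0,0,-1,0],
    [0,0,-2,0],
    [0,0,-3,0],
    [0,0,-3,0],
    [0,0,-3,0],
    [0,0,0,0],
    [0,0,0,0],
    [0,0,0,0],
  ],
)

```text
t: 24.18
tcp_pos: [0.5403, 0.0035, 0.2278]
ee_rot: [180.0, 0.0, -79.1]
force: [0.6, 0.2, -0.4]
width: 1.002
gripper_force: 0.0
```

```bash
python3 st.py
python3 - <<'E'
from h import *
m,im=cam("wrist");ms,i2=cam("side")
c=np.hstack([im[100:400,130:430],cv2.resize(i2[150:270,230:350],(300,300))]);cv2.imwrite("pics/end.png",c[:,:,::-1])
E
```

```text
{'t': 24.1833, 'tcp_pos': [0.5403, 0.0035, 0.2278], 'ee_rot': [179.9979, 0.0447, -79.0579], 'force': [0.5699, 0.2096, -0.4337], 'moment': [-0.0151, 0.0522, -0.0284]} q7 -143.2
```

View pics/end.png

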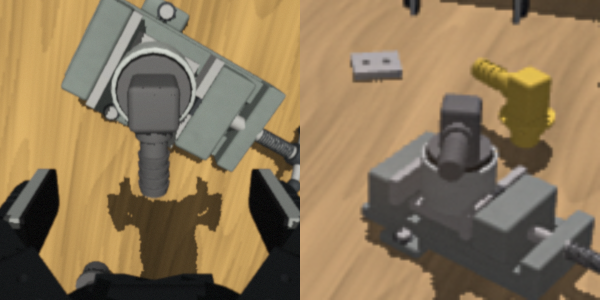

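The elbow is upright, its flange is concentric on the seal, and the gripper is clear.

```bash
python3 -c "
from bench import ctrl
print(ctrl.sign_off())"
```

```text
the job is handed in; nothing more can be done
None
```

The elbow is screwed into the socket, upright and let go, nipped up about 45–50° past where it began to tighten; a push test put the seal load at about 16 N (allowed 11 to 23 N). The job was handed in at about 24 s of the 72 s allowed. No verdict came back at sign-off.

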